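# Clear the slide cases off the bench supply unit and do its safety-switch test

## Task

Two slide cases have been left on the bench supply unit, one over the sunk test button and one where the lever falls. First stack both of them, in either order, squarely on the blue slide case where it stands, edges lined up; then press the yellow test button until the red lever drops all the way down, let the button go and swing the lever back up until it stays latched. Leave the black breaker toggle up and both bottles standing where they are.

Things in the scene. Friction and masses are not known exactly. Their poses are not given: they have to be found in the camera images.
- unit: Pale grey flat box fixed to the bench, 220 (x) x 340 (y) x 50 mm high; origin at the centre of its underside, x away from the robot at yaw 0, z up. On its flat top: test button pocket at (-30, 85) mm, red lever hinge at (45, -50), black breaker toggle at (45, -125), and a fixed grey plug 38 x 42 x 34 mm tall at (86, 35).
- button_top (a point): Centre of the top of the yellow round test button, 36 mm across, 1 mm below the unit's top in a black pocket 52 x 52 mm and 24 mm deep. At the start a slide case lies wholly or partly over it. It is pressed straight down.
- button (a joint): Test button travel in m: 0 out, 0.006 fully in; sprung, fully in takes about 5 N. Pushed about 3 to 5 mm in, it frees the lever. It dips by itself as the lever is swung back up past the catch.
- lever (a joint): Red lever angle in rad: about 0.25 latched up (nearly upright), 1.7 fully down (towards the unit's -x, 7 degrees above level). Sprung towards down (1 N at the grip, 3 N past the catch). Swung up to its stop (0; below 0.1 is enough) it latches; let go earlier it drops again. A slide case under it keeps it from dropping fully.
- lever_hinge (a point): Centre of the lever's hinge axis (along the unit's y), 12 mm above the unit's top. Grey bearing cheeks stand around it: 22 mm high, 40 mm wide in y, from 13 mm before to 22 mm behind the axis.
- lever_grip (a point): Centre of the lever's red grip, 50 mm from the hinge axis; the grip is 26 mm long (along the lever), 24 mm wide in the unit's y, 13 mm thick. The steel arm below it is 14 mm wide.
- breaker (a joint): Black breaker toggle beside the lever, angle in rad: about 0 upright (on), grows as it tips to the unit's -x. Bystander: leave it up.
- breaker_tip (a point): Top of the black breaker toggle, 48 mm above the unit's top; the toggle is 16 mm wide.
- case_blue: Blue closed slide case, 96 (its x) x 62 (its y) x 24 mm high, lying flat on the bench; origin at the centre of its underside, z up. The pile is built on it.
- case_green: Green closed slide case, same size and origin as the blue one, about 120 g, lying flat on top of the unit, over the test button or in front of the lever.
- case_orange: Orange closed slide case, same size and origin as the blue one, about 120 g, lying flat on top of the unit, over the test button or in front of the lever.
- reagent: Clear bottle with blue cap, 52 mm across, 110 mm tall, loose on the bench near the blue case; origin at the centre of its underside. Bystander.
- oil: Small amber bottle with black cap, 26 mm across, 62 mm tall, loose on a back corner of the unit's top; origin at the centre of its underside. Bystander.
Not all that is in view belongs to the job. Several things have the shape of the case_green; the one meant has the colours described above. There is more than one size of the case_blue; the one meant has the size given above.

How it is judged:
By the outcome, as a careful person would: the job done as asked, in the order asked, and still so for the second after the job is handed in, with the robot touching nothing.
It also fails if it takes over 72 s, if anything falls off the work surface, if the arm or the gripper's body presses on something with over 40 N, if the wrist force passes 120 N, or if a joint passes its speed limit or range.

## Robot

A 6-joint arm with a two-finger parallel gripper is mounted at the origin on the work surface. World frame = base frame: x ahead of the robot, y to its left, z up, the work surface at z = 0. Lengths are in m, angles in rad, forces in N, time in s.
With the tool pointing down it reaches from about 0.25 to 0.725 m from the base axis. Payload 4 kg.
Tool frame: the origin (TCP) lies midway between the tips of the shut fingers; the grasp point (between the pads) lies 19 mm behind it (r.tcp_to_grasp is the distance from the TCP to the grasp point, in m); z points along the fingers, y is the line along which they close (so a half turn about z gives the same grasp; the last joint's range is limited). The gripper opens to 85 mm and grips with 20 to 120 N. Pads are 22 mm wide; open, the fingers measure 114 mm over their backs; the gripper's body (76 mm by 85 mm) begins 54 mm behind the grasp point. The pads swing forward as they close: fully open they stand 13 mm farther back than shut.
Start: joints at [1.263, 0.241, 0.005, 1.335, 0, 1.571], TCP at [0.151, 0.477, 0.231] pointing down, gripper open.
Joint ranges: [-2.72, 2.72], [-1.05, 1.87], [-1.09, 1.28], [-1.99, 2.15], [-1.42, 1.44], [-3.14, 3.14]. Speed limits (rad/s): [2.79, 2.79, 3.14, 3.14, 3.14, 3.14].

## Interface

Orientations are given as a rotation vector (axis times angle).
In Python, from cell import r, cams gives the robot as it stands.
- The arm moves only by the tool carry_out, never from a script. Its argument "steps" is a list of rows, each an object of numbers: "fingers": the finger opening in cm, from 0 to 8.54; "x", "y", "z": the shift along the tool's x, y, z in cm; "roll": the turn about the tool's z in rad. In form: [{"fingers": .., "x": .., "y": .., "z": .., "roll": ..}, ...]. A call has exactly 5 rows; each row is the pose to reach, as a shift and turn from the pose commanded when the call began, along the tool's axes at that moment; what a row does not reach only later rows make up. A row lasts 1/10 s, in which the tool goes at most 50 mm and 8.59 degrees, less where a joint would pass 70% of its speed; a pose out of reach is approached as far as the arm can. A call with a gripper value outside its range is refused whole. The fingers move at their own pace and stop on an object; "newtons" is the grip in N (left out, the last holds). Time passes only in rows, so rows that repeat a pose let the fingers close, or fill a call up. It gives the time, the measured TCP pose, the force, the opening and the grip force at its end, in the units of the state.
- r.get_state(): the state, without advancing time (a new reading comes with each control period).
- cams.read_camera(name): name is "scene" or "top"; returns a dict with "img" (400x640x3 uint8, red, green, blue), "intrinsics" (3x3 intrinsics, pixels), "R" (3x3) and "t" (3): a world point X has camera coordinates R X + t. Camera axes: x right, y down, z forward; pixel columns grow to the right and rows downward; lengths in m; the calibration is good to about 2 mm. A picture is of the moment at which its call begins. There is no depth.
- r.close_job(): hands the job in; it is judged then, once.
The state is a dict: "time_s": time; "joint_positions": joint angles; "joint_vel": joint speeds; "joint_torque": joint torques, N m; "tool_pos": TCP position; "eef_rot": TCP orientation; "contact_force": force on the tool from outside, world axes, zero at the start; "torque": the same for the moment, N m; "gripper_width": opening from 0.0 (shut) to 1.0 (fully open); "grip_force": force on a finger pad.
Only numpy, scipy, OpenCV 4.12 (cv2) and the standard library are available. Lean on these libraries where they do the work, as an engineer would, in place of code of your own. Each camera call takes 0.05 s, during which the arm holds its last target. There are 200 camera calls.

## Working session

There is one attempt and no reset: what is moved stays moved. The work goes in short steps, Python scripts to look and compute and a tool call to move; the robot and the scene stay as the last step left them, time stands still between calls to the robot, and variables do not carry over. Pictures are saved under pics/ and viewed, at most 10 in all, crops included, and the job is handed in when it is done.

Besides the shell and the picture viewer there is one more tool, called by a JSON object that holds its "method" and its "body". carry_out: Moves the arm, as the interface text tells. Its arguments: {"type":"object","properties":{"steps":{"type":"array"},"newtons":{"type":"number"}},"required":["steps"]}

```bash
mkdir -p pics; cat > h.py <<'E'
import numpy as np, cv2
from cell import r, cams
def cam(n):
    c=cams.read_camera(n); return c
def ray(c,u,v,z):
    K=np.array(c["intrinsics"]);R=np.array(c["R"]);t=np.array(c["t"])
    d=R.T@np.linalg.inv(K)@np.array([u,v,1.]);o=-R.T@t
    return o+d*(z-o[2])/d[2]
def proj(c,X):
    p=np.array(c["intrinsics"])@(np.array(c["R"])@np.array(X)+np.array(c["t"]));return p[:2]/p[2]
E
python3 - <<'E'
from h import *
for n in ("scene","top"):
    c=cam(n); cv2.imwrite(f"pics/{n}0.png",c["img"][:,:,::-1])
    print(n,np.round(-np.array(c["R"]).T@c["t"],3))
print(r.get_state())
E
```

```text
scene [0.953 0.734 0.779]
top [3.250e-01 1.000e-03 1.049e+00]
{'time_s': 0.1, 'joint_positions': array([ 1.26298695e+00,  2.41349087e-01,  3.87170596e-03,  1.33524113e+00,
       -2.10533257e-05,  1.57081703e+00]), 'joint_vel': array([-0.0003826 , -0.00107905,  0.00293441,  0.00183196, -0.00056317,
       -0.00129478]), 'joint_torque': array([-9.78203298e-05, -3.73138154e+01,  2.53010130e+01,  1.08629797e-02,
        6.37490598e-05,  1.13630961e-05]), 'tool_pos': array([0.15131735, 0.47594865, 0.23050116]), 'eef_rot': array([-4.81589232e-01, -3.10418214e+00,  2.98848759e-03]), 'contact_force': array([-0.11247721, -0.35765557, -0.62102575]), 'torque': array([0.03259958, 0.00657003, 0.04488252]), 'grip_force': 0.0, 'gripper_width': 1.0019504851815388}
```

View pics/scene0.png

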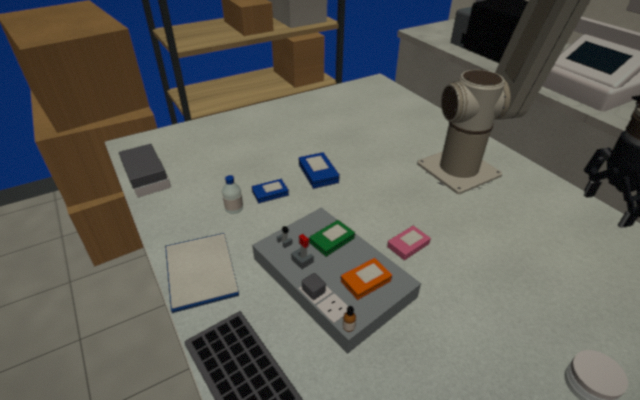

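View pics/top0.png

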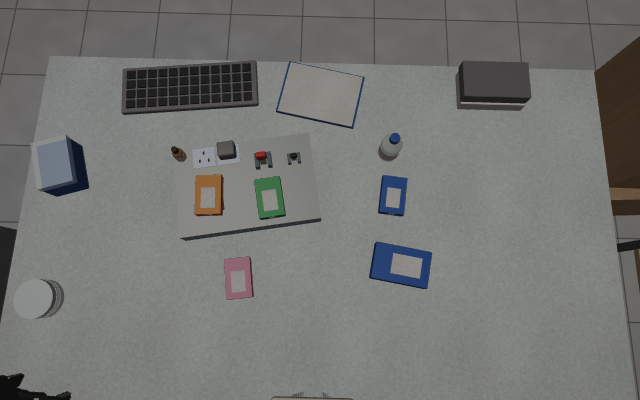

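The top view shows these candidates:
- **Case to stack:** green at (270,198), orange at (208,195). The pink one at (238,278) is a decoy.
- **Blue case:** the small one at (393,196) beside the bottle, or the big one at (401,265). I'll choose by measured size.
- **Unit fittings:** the red lever is at (262,157), the toggle at (294,157) and the oil bottle at (178,153).

```bash
cat >> h.py <<'E'
HS=dict(green=((50,80,40),(80,255,255)),orange=((8,140,60),(20,255,255)),blue=((105,120,40),(125,255,255)))
def case(c,col,z,box=None):
    "min-area rectangle of a case's top face cast on the plane z: centre, sides, yaw of the long side"
    h=cv2.cvtColor(c["img"],cv2.COLOR_RGB2HSV); m=cv2.inRange(h,*map(np.array,HS[col]))
    if box: k=np.zeros_like(m);k[box[1]:box[3],box[0]:box[2]]=255;m&=k
    out=[]
    for q in cv2.findContours(m,cv2.RETR_EXTERNAL,cv2.CHAIN_APPROX_NONE)[0]:
        if cv2.contourArea(q)<250: continue
        P=np.array([ray(c,u,v,z)[:2] for u,v in q[:,0]],np.float32)
        (x,y),(w,l),a=cv2.minAreaRect(P*1000)
        if w<l: w,l,a=l,w,a+90
        out.append((np.round([x,y,w,l],1),round((a+90)%180-90,1),tuple(np.round(q[:,0].mean(0)))))
    return out
E
python3 - <<'E'
from h import *
c=cam("top")
print("green",case(c,"green",.074)); print("orange",case(c,"orange",.074)); print("blue",case(c,"blue",.024))
s=cam("scene")
print("scene green",case(s,"green",.074)); print("orange",case(s,"orange",.074)); print("blue",case(s,"blue",.024))
# unit corners by eye in top image
for uv in [(312,135),(320,220),(182,237),(175,152)]: print(uv,np.round(ray(c,*uv,.05),3))
im=c["img"][100:300,150:450,::-1]
cv2.imwrite("pics/crop.png",cv2.resize(im,None,fx=2.6,fy=2.6,interpolation=cv2.INTER_CUBIC))
E
```

```text
green [(array([548.7, 112.8,  97. ,  60.7]), 10.8, (np.float64(269.0), np.float64(197.0)))]
orange [(array([550.2, 258.3,  97.4,  61.4]), 2.4, (np.float64(208.0), np.float64(195.0)))]
blue [(array([ 402.2, -205.6,  138.6,   88.2]), 80.5, (np.float64(400.0), np.float64(265.0))), (array([ 573.7, -188.7,   97.9,   62.4]), -6.3, (np.float64(392.0), np.float64(196.0)))]
scene green [(array([556.1, 125.4, 105.5,  73.9]), 10.8, (np.float64(332.0), np.float64(237.0)))]
orange [(array([558.1, 269. , 103.9,  72.4]), 2.5, (np.float64(365.0), np.float64(278.0))), (array([  77.6, -947.9,  625.5,  231.9]), 59.2, (np.float64(300.0), np.float64(56.0))), (array([  900.2, -1215.5,  2278.7,   523.5]), -86.6, (np.float64(84.0), np.float64(116.0))), (array([   10.9, -1636.4,   669.5,   273.9]), 71.0, (np.float64(248.0), np.float64(14.0)))]
blue [(array([ 579.9, -173.1,   94.7,   78.9]), -6.8, (np.float64(270.0), np.float64(189.0))), (array([ 404.3, -194.8,  167.1,   94.2]), 79.9, (np.float64(318.0), np.float64(170.0))), (array([  313.2, -1164. ,   538.7,   310.9]), -0.3, (np.float64(225.0), np.float64(62
[... 168 characters left out ...]
), np.float64(52.0))), (array([ 1182.9, -1438.5,  1746.6,   131.3]), 89.6, (np.float64(14.0), np.float64(115.0))), (array([ -683.6, -1076.1,  1352. ,   713.3]), 56.3, (np.float64(387.0), np.float64(32.0))), (array([  186.2, -2074.8,   543.2,   342.8]), 77.4, (np.float64(193.0), np.float64(10.0))), (array([  417.6, -2133.9,   601.3,    64.1]), 80.0, (np.float64(156.0), np.float64(13.0))), (array([  597.3, -1659.3,  1915.1,   295.2]), 88.6, (np.float64(141.0), np.float64(54.0))), (array([ 1072.2, -2663.2,   535.6,   272.6]), -29.6, (np.float64(38.0), np.float64(3.0)))]
(312, 135) [0.717 0.016 0.05 ]
(320, 220) [ 0.501 -0.009  0.05 ]
(182, 237) [0.451 0.317 0.05 ]
(175, 152) [0.662 0.355 0.05 ]
```

View pics/crop.png

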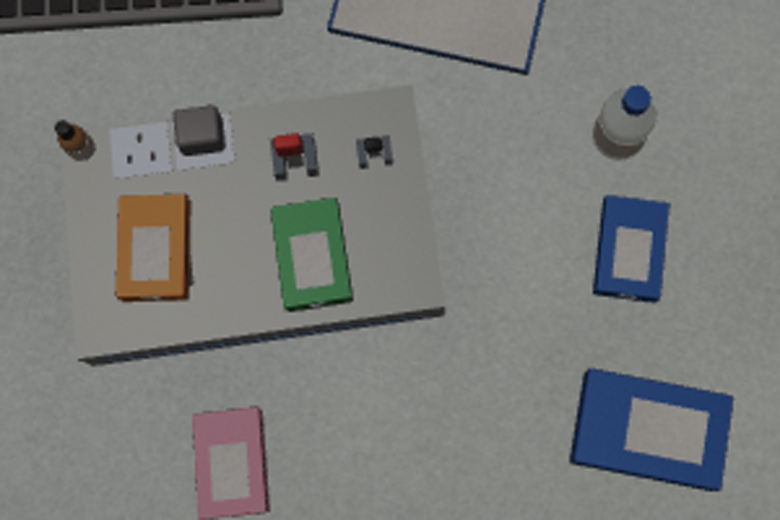

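The small blue case measures 98×62 mm, so it is the target. The green case is in front of the lever and the orange one is over the button. The crop confirms this.

```bash
cat >> h.py <<'E'
from scipy.spatial.transform import Rotation as Ro
def go(x,y,z,yaw=None):
    "shift in tool axes (cm) and roll to TCP target (m), yaw = world angle (deg) of tool y, modulo 180"
    s=r.get_state(); R=Ro.from_rotvec(s["eef_rot"]).as_matrix()
    d=R.T@(np.array([x,y,z])-s["tool_pos"])*100
    cur=np.degrees(np.arctan2(R[1,1],R[0,1])); out=[round(float(v),2) for v in d]
    if yaw is not None: out.append(round(float(np.radians(-((yaw-cur+90)%180-90))),3))
    return out
def st():
    s=r.get_state(); R=Ro.from_rotvec(s["eef_rot"]).as_matrix()
    print("t",round(s["time_s"],2),"p",np.round(s["tool_pos"],4),"yaw",round(np.degrees(np.arctan2(R[1,1],R[0,1])),1),"F",np.round(s["contact_force"],1),"w",round(s["gripper_width"],3),"g",round(s["grip_force"],1),"q",np.round(s["joint_positions"],2))
E
python3 - <<'E'
from h import *
st(); print(go(.549,.113,.16,100.8))
c=cam("top"); print("reagent",ray(c,391,150,.05)); print("hinge-ish",ray(c,264,164,.07)[:2], "grip",ray(c,262,156,.11)[:2],"plug",ray(c,226,148,.084)[:2],"oil",ray(c,175,150,.112)[:2],"toggle",ray(c,294,156,.098)[:2])
E
```

```text
t 0.2 p [0.1514 0.4761 0.2307] yaw 72.4 F [-0.3 -0.5  0.7] w 0.998 g 0.0 q [ 1.26  0.24  0.    1.34 -0.    1.57]
[-48.9, -22.55, 7.1, -0.496]
reagent [ 0.68288539 -0.18197711  0.05      ]
hinge-ish [0.63123561 0.12973607] grip [0.63805539 0.13016686] plug [0.66445463 0.22134841] oil [0.64630515 0.33326757] toggle [0.64420304 0.05631355]
```

{"method": "carry_out", "body": {"steps": [{"fingers":8.5,"x":-4.5,"y":-2.0,"z":0,"roll":0},{"fingers":8.5,"x":-9,"y":-4.1,"z":0,"roll":0},{"fingers":8.5,"x":-13.5,"y":-6.2,"z":0,"roll":0},{"fingers":8.5,"x":-18,"y":-8.3,"z":0,"roll":0},{"fingers":8.5,"x":-22.5,"y":-10.4,"z":0,"roll":0}]}}

```text
time_s: 0.75
tool_pos: [0.3354, 0.3078, 0.2314]
eef_rot: [0.481, 3.104, 0.0]
contact_force: [0.7, 0.5, 0.2]
gripper_width: 0.995
grip_force: 0.0
```

{"method": "carry_out", "body": {"steps": [{"fingers":8.5,"x":-4.5,"y":-2.0,"z":0,"roll":0},{"fingers":8.5,"x":-9,"y":-4.1,"z":0,"roll":-0.12},{"fingers":8.5,"x":-13.5,"y":-6.2,"z":0,"roll":-0.25},{"fingers":8.5,"x":-18,"y":-8.3,"z":0,"roll":-0.37},{"fingers":8.5,"x":-22.5,"y":-10.4,"z":0,"roll":-0.496}]}}

```text
time_s: 1.25
tool_pos: [0.5172, 0.1415, 0.2313]
eef_rot: [-0.303, 3.127, 0.0]
contact_force: [-0.1, 1.6, -0.3]
gripper_width: 0.995
grip_force: 0.0
```

```bash
python3 - <<'E'
from h import *
st(); print(go(.549,.113,.055,100.8))
E
```

```text
t 1.25 p [0.5172 0.1415 0.2313] yaw 101.1 F [-0.1  1.6 -0.3] w 0.995 g 0.0 q [0.27 0.31 0.1  1.36 0.   0.07]
[-2.57, -3.41, 17.63, 0.005]
```

{"method": "carry_out", "body": {"steps": [{"fingers":8.5,"x":-2.0,"y":-2.5,"z":3,"roll":0},{"fingers":8.5,"x":-2.5,"y":-3.3,"z":8,"roll":0},{"fingers":8.5,"x":-2.5,"y":-3.3,"z":12,"roll":0},{"fingers":8.5,"x":-2.5,"y":-3.3,"z":13,"roll":0},{"fingers":8.5,"x":-2.5,"y":-3.3,"z":13,"roll":0}]}}

```text
time_s: 1.75
tool_pos: [0.5451, 0.1152, 0.0997]
eef_rot: [0.295, -3.123, 0.001]
contact_force: [0.5, -0.5, -0.3]
gripper_width: 0.995
grip_force: 0.0
```

```bash
python3 - <<'E'
from h import *
st(); print(go(.549,.113,.052,100.8))
c=cam("scene"); cv2.imwrite("pics/s1.png",cv2.resize(c["img"][150:350,220:450,::-1],None,fx=2.6,fy=2.6))
E
```

```text
t 1.75 p [0.5451 0.1152 0.0997] yaw 100.8 F [ 0.5 -0.5 -0.3] w 0.995 g 0.0 q [ 0.21  0.44 -0.06  1.07  0.    0.02]
[-0.36, -0.28, 4.77, -0.0]
```

View pics/s1.png

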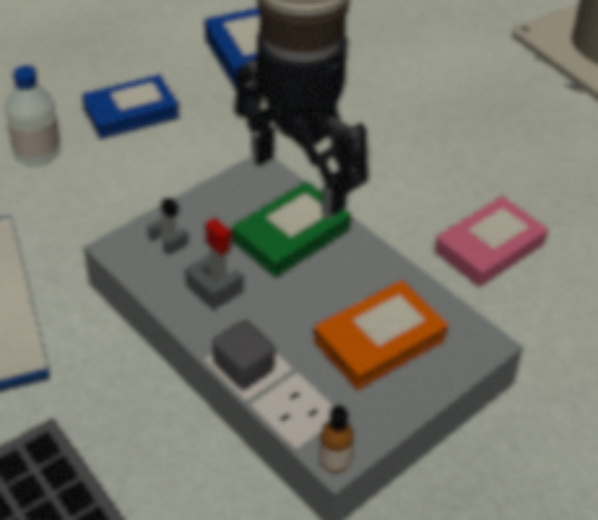

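Gripper at scene-crop pixel (300,130) straddles the green case (290,225). Nothing is in its way, so I go down and grip.

{"method": "carry_out", "body": {"steps": [{"fingers":8.5,"x":-0.3,"y":-0.3,"z":2,"roll":0},{"fingers":8.5,"x":-0.3,"y":-0.3,"z":4,"roll":0},{"fingers":8.5,"x":-0.3,"y":-0.3,"z":5.2,"roll":0},{"fingers":5.5,"x":-0.3,"y":-0.3,"z":5.2,"roll":0},{"fingers":5.5,"x":-0.3,"y":-0.3,"z":5.2,"roll":0}], "newtons": 40}}

```text
time_s: 2.3
tool_pos: [0.5513, 0.1138, 0.0512]
eef_rot: [-0.296, 3.125, 0.001]
contact_force: [-1.2, -0.4, 1.0]
gripper_width: 0.713
grip_force: 45.4
```

{"method": "carry_out", "body": {"steps": [{"fingers":5.5,"x":0,"y":0,"z":0,"roll":0},{"fingers":5.5,"x":0,"y":0,"z":0,"roll":0},{"fingers":5.5,"x":0,"y":0,"z":0,"roll":0},{"fingers":5.5,"x":0,"y":0,"z":0,"roll":0},{"fingers":5.5,"x":0,"y":0,"z":0,"roll":0}]}}

```text
time_s: 2.8
tool_pos: [0.5515, 0.1135, 0.0511]
eef_rot: [-0.295, 3.124, 0.001]
contact_force: [-1.0, 0.7, 5.5]
gripper_width: 0.718
grip_force: 46.4
```

```bash
python3 - <<'E'
from h import *
st()
E
```

```text
t 2.8 p [0.5515 0.1135 0.0511] yaw 100.8 F [-1.   0.7  5.5] w 0.718 g 46.4 q [ 0.2   0.5  -0.11  0.96  0.    0.01]
```

{"method": "carry_out", "body": {"steps": [{"fingers":5.5,"x":0,"y":0,"z":-2.5,"roll":0},{"fingers":5.5,"x":0,"y":0,"z":-6,"roll":0},{"fingers":5.5,"x":0,"y":-3,"z":-9,"roll":0},{"fingers":5.5,"x":0,"y":-7,"z":-9,"roll":0},{"fingers":5.5,"x":0,"y":-11,"z":-9,"roll":0}]}}

```text
time_s: 3.3
tool_pos: [0.5718, 0.0043, 0.1411]
eef_rot: [-0.298, 3.124, -0.001]
contact_force: [1.0, -0.1, -1.6]
gripper_width: 0.714
grip_force: 45.5
```

```bash
python3 - <<'E'
from h import *
st(); print(go(.5766,-.189,.12,83.7))
E
```

```text
t 3.3 p [0.5718 0.0043 0.1411] yaw 100.9 F [ 1.  -0.1 -1.6] w 0.714 g 45.5 q [ 0.01  0.43  0.04  1.17 -0.   -0.18]
[3.19, -19.07, 2.11, 0.3]
```

{"method": "carry_out", "body": {"steps": [{"fingers":5.5,"x":0.8,"y":-4.5,"z":0,"roll":0.1},{"fingers":5.5,"x":1.6,"y":-9.2,"z":0,"roll":0.2},{"fingers":5.5,"x":2.4,"y":-14,"z":0,"roll":0.3},{"fingers":5.5,"x":3.2,"y":-18.2,"z":0.5,"roll":0.3},{"fingers":5.5,"x":3.2,"y":-18.6,"z":1,"roll":0.3}]}}

```text
time_s: 3.8
tool_pos: [0.5737, -0.1893, 0.1291]
eef_rot: [0.186, 3.135, -0.004]
contact_force: [0.1, 0.9, -2.2]
gripper_width: 0.714
grip_force: 45.5
```

{"method": "carry_out", "body": {"steps": [{"fingers":5.5,"x":0,"y":0,"z":1,"roll":0},{"fingers":5.5,"x":0,"y":0,"z":2,"roll":0},{"fingers":5.5,"x":0,"y":0,"z":3,"roll":0},{"fingers":5.5,"x":0,"y":0,"z":3.5,"roll":0},{"fingers":5.5,"x":0,"y":0,"z":3.5,"roll":0}]}}

```text
time_s: 4.3
tool_pos: [0.5735, -0.1822, 0.093]
eef_rot: [-0.172, -3.134, -0.001]
contact_force: [-0.5, 0.3, -1.3]
gripper_width: 0.713
grip_force: 45.5
```

```bash
python3 - <<'E'
from h import *
st(); print(go(.5766,-.189,.0255,83.7))
c=cam("top");print(case(c,"green",.106), case(c,"blue",.024))
c=cam("scene"); cv2.imwrite("pics/s2.png",cv2.resize(c["img"][120:260,180:380,::-1],None,fx=3.5,fy=3.5))
E
```

```text
t 4.3 p [ 0.5735 -0.1822  0.093 ] yaw 83.7 F [-0.5  0.3 -1.3] w 0.713 g 45.5 q [-0.31  0.53  0.06  1.11  0.   -0.2 ]
[-0.4, -0.64, 6.74, 0.0]
[] []
```

View pics/s2.png

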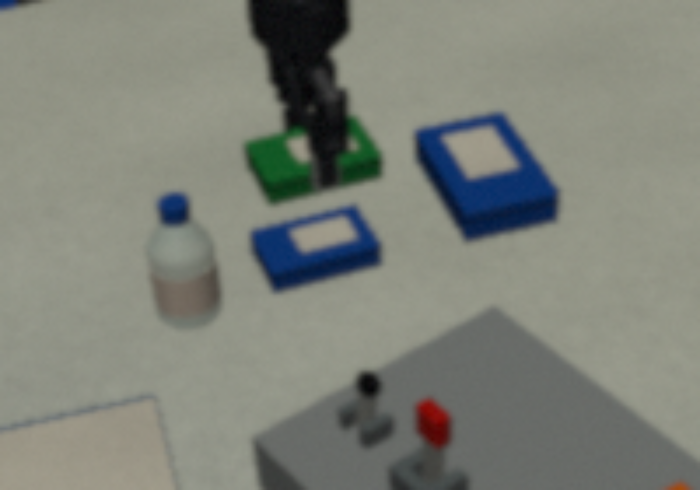

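The green case hangs level at crop pixel (315,160), above the blue one at (315,245). I lower it.

{"method": "carry_out", "body": {"steps": [{"fingers":5.5,"x":-0.4,"y":-0.65,"z":1,"roll":0},{"fingers":5.5,"x":-0.4,"y":-0.65,"z":3,"roll":0},{"fingers":5.5,"x":-0.4,"y":-0.65,"z":5,"roll":0},{"fingers":5.5,"x":-0.4,"y":-0.65,"z":5.8,"roll":0},{"fingers":5.5,"x":-0.4,"y":-0.65,"z":5.8,"roll":0}]}}

```text
time_s: 4.9
tool_pos: [0.5764, -0.1906, 0.0347]
eef_rot: [-0.176, -3.134, -0.001]
contact_force: [-0.3, 0.7, -1.2]
gripper_width: 0.716
grip_force: 45.5
```

```bash
python3 - <<'E'
from h import *
st(); print(go(.5766,-.189,.0255,83.7))
E
```

```text
t 4.9 p [ 0.5764 -0.1906  0.0347] yaw 83.6 F [-0.3  0.7 -1.2] w 0.716 g 45.5 q [-0.32  0.6   0.01  0.99 -0.   -0.21]
[-0.01, 0.16, 0.92, -0.002]
```

{"method": "carry_out", "body": {"steps": [{"fingers":5.5,"x":0,"y":0.15,"z":0.4,"roll":0},{"fingers":5.5,"x":0,"y":0.15,"z":0.7,"roll":0},{"fingers":5.5,"x":0,"y":0.15,"z":1.0,"roll":0},{"fingers":5.5,"x":0,"y":0.15,"z":1.0,"roll":0},{"fingers":5.5,"x":0,"y":0.15,"z":1.0,"roll":0}]}}

```text
time_s: 5.4
tool_pos: [0.5777, -0.1892, 0.0265]
eef_rot: [0.175, 3.136, -0.0]
contact_force: [-0.2, 0.6, -1.9]
gripper_width: 0.719
grip_force: 45.5
```

```bash
python3 - <<'E'
from h import *
st()
E
```

```text
t 5.4 p [ 0.5777 -0.1892  0.0265] yaw 83.6 F [-0.2  0.6 -1.9] w 0.719 g 45.5 q [-0.32  0.61  0.    0.97 -0.   -0.2 ]
```

Not yet touching. I go down a little more, release, and climb away.

{"method": "carry_out", "body": {"steps": [{"fingers":5.5,"x":0.1,"y":0,"z":0.2,"roll":0},{"fingers":5.5,"x":0.1,"y":0,"z":0.3,"roll":0},{"fingers":5.5,"x":0.1,"y":0,"z":0.3,"roll":0},{"fingers":7.0,"x":0.1,"y":0,"z":0.2,"roll":0},{"fingers":8.5,"x":0.1,"y":0,"z":0,"roll":0}]}}

```text
time_s: 5.9
tool_pos: [0.5766, -0.1891, 0.0265]
eef_rot: [0.176, 3.136, -0.0]
contact_force: [0.2, 0.5, 1.2]
gripper_width: 0.958
grip_force: 0.0
```

{"method": "carry_out", "body": {"steps": [{"fingers":8.5,"x":0,"y":0,"z":0,"roll":0},{"fingers":8.5,"x":0,"y":0,"z":-2,"roll":0},{"fingers":8.5,"x":0,"y":0,"z":-6,"roll":0},{"fingers":8.5,"x":0,"y":4,"z":-9,"roll":0},{"fingers":8.5,"x":0,"y":8.5,"z":-11,"roll":0}]}}

```text
time_s: 6.4
tool_pos: [0.5873, -0.1055, 0.1389]
eef_rot: [0.182, 3.132, -0.001]
contact_force: [1.0, 1.0, 0.4]
gripper_width: 0.992
grip_force: 0.0
```

{"method": "carry_out", "body": {"steps": [{"fingers":8.5,"x":0,"y":4.9,"z":0,"roll":0},{"fingers":8.5,"x":0,"y":9.8,"z":0,"roll":0},{"fingers":8.5,"x":0,"y":14.7,"z":0,"roll":0},{"fingers":8.5,"x":0,"y":19.6,"z":0,"roll":0},{"fingers":8.5,"x":0,"y":24.5,"z":0,"roll":0}]}}

```text
time_s: 6.9
tool_pos: [0.6134, 0.1408, 0.1363]
eef_rot: [0.176, 3.137, -0.0]
contact_force: [0.7, -0.4, 0.5]
gripper_width: 0.99
grip_force: 0.0
```

```bash
python3 - <<'E'
from h import *
st(); print(go(.549,.258,.10,92.4))
c=cam("top");print(case(c,"green",.048), case(c,"blue",.024),case(c,"orange",.074,(150,100,330,260)))
E
```

```text
t 6.9 p [0.6134 0.1408 0.1363] yaw 83.6 F [ 0.7 -0.4  0.5] w 0.99 g 0.0 q [ 0.23  0.55  0.21  1.24 -0.    0.34]
[7.7, 10.92, 3.63, -0.154]
[(array([ 576.5, -189.7,   95.6,   62.8]), -6.6, (np.float64(395.0), np.float64(192.0)))] [(array([ 402.3, -205.6,  138.7,   88.1]), 80.6, (np.float64(401.0), np.float64(265.0)))] []
```

{"method": "carry_out", "body": {"steps": [{"fingers":8.5,"x":2.7,"y":3.8,"z":0,"roll":0},{"fingers":8.5,"x":5.2,"y":7.5,"z":0,"roll":-0.1},{"fingers":8.5,"x":7.2,"y":10.7,"z":1,"roll":-0.154},{"fingers":8.5,"x":7.3,"y":10.9,"z":4,"roll":-0.154},{"fingers":8.5,"x":7.3,"y":10.9,"z":4,"roll":-0.154}]}}

```text
time_s: 7.45
tool_pos: [0.5494, 0.2553, 0.0924]
eef_rot: [0.071, -3.133, 0.005]
contact_force: [-0.7, -0.3, -0.1]
gripper_width: 0.999
grip_force: 0.0
```

```bash
python3 - <<'E'
from h import *
st(); print(go(.551,.258,.0495,92.4))
E
```

```text
t 7.45 p [0.5494 0.2553 0.0924] yaw 92.6 F [-0.7 -0.3 -0.1] w 0.999 g 0.0 q [ 0.44  0.54  0.08  1.12 -0.    0.39]
[-0.2, 0.27, 4.28, 0.003]
```

{"method": "carry_out", "body": {"steps": [{"fingers":8.5,"x":-0.2,"y":0.1,"z":2,"roll":0},{"fingers":8.5,"x":-0.2,"y":0.2,"z":3.8,"roll":0},{"fingers":8.5,"x":-0.2,"y":0.2,"z":4.2,"roll":0},{"fingers":5.5,"x":-0.2,"y":0.2,"z":4.2,"roll":0},{"fingers":5.5,"x":-0.2,"y":0.2,"z":4.2,"roll":0}]}}

```text
time_s: 7.95
tool_pos: [0.5561, 0.2574, 0.056]
eef_rot: [-0.065, 3.139, 0.002]
contact_force: [-0.9, -0.6, 1.2]
gripper_width: 0.713
grip_force: 45.5
```

{"method": "carry_out", "body": {"steps": [{"fingers":5.5,"x":0,"y":0,"z":0,"roll":0},{"fingers":5.5,"x":0,"y":0,"z":0,"roll":0},{"fingers":5.5,"x":0,"y":0,"z":0,"roll":0},{"fingers":5.5,"x":0,"y":0,"z":0,"roll":0},{"fingers":5.5,"x":0,"y":0,"z":0,"roll":0}]}}

```text
time_s: 8.45
tool_pos: [0.556, 0.2575, 0.0558]
eef_rot: [-0.066, 3.138, 0.001]
contact_force: [-0.3, -1.4, 5.3]
gripper_width: 0.714
grip_force: 46.3
```

```bash
python3 - <<'E'
from h import *
st()
E
```

```text
t 8.45 p [0.556  0.2575 0.0558] yaw 92.4 F [-0.3 -1.4  5.3] w 0.714 g 46.3 q [ 0.43  0.58  0.05  1.03 -0.    0.39]
```

{"method": "carry_out", "body": {"steps": [{"fingers":5.5,"x":0,"y":0,"z":-2.5,"roll":0},{"fingers":5.5,"x":0,"y":0,"z":-6,"roll":0},{"fingers":5.5,"x":0,"y":-2,"z":-10,"roll":0},{"fingers":5.5,"x":0,"y":-6,"z":-10.5,"roll":0},{"fingers":5.5,"x":0,"y":-10.5,"z":-10.5,"roll":0}]}}

```text
time_s: 8.95
tool_pos: [0.5605, 0.1531, 0.1615]
eef_rot: [-0.071, 3.136, 0.002]
contact_force: [0.6, -0.3, -1.4]
gripper_width: 0.716
grip_force: 45.5
```

{"method": "carry_out", "body": {"steps": [{"fingers":5.5,"x":0,"y":-4.8,"z":0,"roll":0},{"fingers":5.5,"x":0,"y":-9.6,"z":0,"roll":0},{"fingers":5.5,"x":0,"y":-14.4,"z":0,"roll":0},{"fingers":5.5,"x":0,"y":-19.2,"z":0,"roll":0.08},{"fingers":5.5,"x":0,"y":-23.5,"z":0,"roll":0.15}]}}

```text
time_s: 9.45
tool_pos: [0.5687, -0.0843, 0.159]
eef_rot: [-0.175, -3.136, -0.0]
contact_force: [0.6, -0.6, -0.5]
gripper_width: 0.711
grip_force: 45.5
```

```bash
python3 - <<'E'
from h import *
st(); print(go(.5808,-.190,.085,83.6))
E
```

```text
t 9.45 p [ 0.5687 -0.0843  0.159 ] yaw 83.6 F [ 0.6 -0.6 -0.5] w 0.711 g 45.5 q [-0.15  0.43  0.08  1.22  0.   -0.04]
[-2.39, -10.37, 7.4, 0.0]
```

{"method": "carry_out", "body": {"steps": [{"fingers":5.5,"x":-1.2,"y":-4.8,"z":0,"roll":0},{"fingers":5.5,"x":-2.4,"y":-9,"z":1,"roll":0},{"fingers":5.5,"x":-2.4,"y":-10,"z":4,"roll":0},{"fingers":5.5,"x":-2.4,"y":-10,"z":7.4,"roll":0},{"fingers":5.5,"x":-2.4,"y":-10,"z":7.4,"roll":0}]}}

```text
time_s: 9.95
tool_pos: [0.5777, -0.1836, 0.0795]
eef_rot: [-0.171, -3.125, -0.005]
contact_force: [-1.5, 0.2, -1.6]
gripper_width: 0.716
grip_force: 45.4
```

```bash
python3 - <<'E'
from h import *
st(); print(go(.5808,-.190,.0545,83.6))
E
```

```text
t 9.95 p [ 0.5777 -0.1836  0.0795] yaw 83.7 F [-1.5  0.2 -1.6] w 0.716 g 45.4 q [-0.31  0.56  0.07  1.1   0.   -0.2 ]
[-0.41, -0.61, 2.5, 0.002]
```

{"method": "carry_out", "body": {"steps": [{"fingers":5.5,"x":-0.3,"y":-0.55,"z":0,"roll":0},{"fingers":5.5,"x":-0.3,"y":-0.55,"z":1,"roll":0},{"fingers":5.5,"x":-0.3,"y":-0.55,"z":1.3,"roll":0},{"fingers":5.5,"x":-0.3,"y":-0.55,"z":1.3,"roll":0},{"fingers":5.5,"x":-0.3,"y":-0.55,"z":1.3,"roll":0}]}}

```text
time_s: 10.45
tool_pos: [0.5852, -0.1898, 0.073]
eef_rot: [0.168, 3.136, -0.0]
contact_force: [0.2, -0.6, -1.2]
gripper_width: 0.716
grip_force: 45.5
```

```bash
python3 - <<'E'
from h import *
st(); print(go(.5808,-.190,.0545,83.6))
E
```

```text
t 10.45 p [ 0.5852 -0.1898  0.073 ] yaw 83.9 F [ 0.2 -0.6 -1.2] w 0.716 g 45.5 q [-0.31  0.57  0.08  1.08  0.   -0.21]
[0.43, -0.07, 1.85, 0.004]
```

{"method": "carry_out", "body": {"steps": [{"fingers":5.5,"x":0.4,"y":0,"z":0.5,"roll":0},{"fingers":5.5,"x":0.4,"y":0,"z":1,"roll":0},{"fingers":5.5,"x":0.4,"y":0,"z":1.5,"roll":0},{"fingers":5.5,"x":0.4,"y":0,"z":1.6,"roll":0},{"fingers":5.5,"x":0.4,"y":0,"z":1.6,"roll":0}]}}

```text
time_s: 10.95
tool_pos: [0.5805, -0.1895, 0.0558]
eef_rot: [-0.169, -3.136, -0.0]
contact_force: [-0.6, -0.1, -1.2]
gripper_width: 0.708
grip_force: 45.5
```

```bash
python3 - <<'E'
from h import *
st(); print(go(.5808,-.190,.0545,83.6))
c=cam("scene"); cv2.imwrite("pics/s3.png",cv2.resize(c["img"][140:240,220:340,::-1],None,fx=5,fy=5))
E
```

```text
t 10.95 p [ 0.5805 -0.1895  0.0558] yaw 83.8 F [-0.6 -0.1 -1.2] w 0.708 g 45.5 q [-0.32  0.58  0.04  1.04  0.   -0.21]
[-0.04, -0.04, 0.13, 0.004]
```

View pics/s3.png

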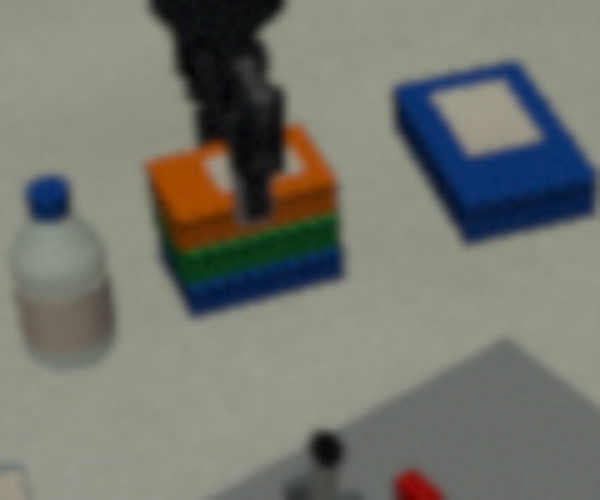

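The orange case is lined up over the green one (left edges at crop x≈180/183/195, the lean being partly perspective). I press it down lightly, release and climb.

{"method": "carry_out", "body": {"steps": [{"fingers":5.5,"x":0.1,"y":0,"z":0.2,"roll":0},{"fingers":5.5,"x":0.1,"y":0,"z":0.3,"roll":0},{"fingers":5.5,"x":0.1,"y":0,"z":0.3,"roll":0},{"fingers":7.0,"x":0.1,"y":0,"z":0.2,"roll":0},{"fingers":8.5,"x":0.1,"y":0,"z":0,"roll":0}]}}

```text
time_s: 11.5
tool_pos: [0.5798, -0.1895, 0.0563]
eef_rot: [-0.169, -3.137, 0.0]
contact_force: [-0.1, -0.1, -0.3]
gripper_width: 0.965
grip_force: 0.0
```

{"method": "carry_out", "body": {"steps": [{"fingers":8.5,"x":0,"y":0,"z":0,"roll":0},{"fingers":8.5,"x":0,"y":0,"z":-2,"roll":0},{"fingers":8.5,"x":0,"y":0,"z":-6,"roll":0},{"fingers":8.5,"x":0,"y":4,"z":-9,"roll":0},{"fingers":8.5,"x":0,"y":8.5,"z":-10,"roll":0}]}}

```text
time_s: 12.0
tool_pos: [0.5913, -0.1061, 0.1605]
eef_rot: [0.175, 3.129, -0.002]
contact_force: [0.6, -0.9, -0.5]
gripper_width: 0.997
grip_force: 0.0
```

{"method": "carry_out", "body": {"steps": [{"fingers":8.5,"x":3,"y":3.8,"z":0,"roll":0},{"fingers":8.5,"x":6,"y":7.6,"z":0,"roll":0},{"fingers":8.5,"x":9,"y":11.4,"z":0,"roll":0},{"fingers":8.5,"x":9,"y":16,"z":0,"roll":0},{"fingers":8.5,"x":9,"y":20.5,"z":0,"roll":0}]}}

```text
time_s: 12.5
tool_pos: [0.5206, 0.11, 0.1568]
eef_rot: [0.17, 3.136, 0.0]
contact_force: [0.9, -1.2, 0.7]
gripper_width: 0.998
grip_force: 0.0
```

```bash
python3 - <<'E'
from h import *
st()
c=cam("top");print(case(c,"orange",.072,(350,150,440,240)))
s=cam("scene")
# vertical faces seen from scene cam: +x,+y side. fit lowest-left (the +x+y) corner per colour
h=cv2.cvtColor(s["img"],cv2.COLOR_RGB2HSV)
for col,z in (("blue",.024),("green",.048),("orange",.072)):
    m=cv2.inRange(h,*map(np.array,HS[col])); k=np.zeros_like(m);k[160:206,245:295]=255;m&=k
    ys,xs=np.nonzero(m); P=np.array([ray(s,u,v,z-.024)[:2]*1000 for u,v in zip(xs,ys)])
    a=np.radians(-6.5);ex=np.array([np.cos(a),np.sin(a)]);ey=np.array([-ex[1],ex[0]])
    print(col,len(xs),"max y",round((P@ey).max(),1),"max x",round((P@ex).max(),1)) 
im=cv2.resize(c["img"][95:265,140:440,::-1],None,fx=2.6,fy=2.6,interpolation=cv2.INTER_CUBIC)
im2=cv2.resize(s["img"][150:220,235:305,::-1],None,fx=5,fy=5,interpolation=cv2.INTER_CUBIC)
o=np.zeros((442,780,3),np.uint8); o[:,:]=im[:442,:780]; o[-350:,-350:]=im2
cv2.imwrite("pics/c4.png",o)
E
```

```text
t 12.5 p [0.5206 0.11   0.1568] yaw 83.8 F [ 0.9 -1.2  0.7] w 0.998 g 0.0 q [ 0.21  0.35 -0.05  1.18 -0.    0.32]
[(array([ 574.5, -189. ,   98.3,   63.2]), -6.2, (np.float64(396.0), np.float64(190.0)))]
blue 154 max y -95.3 max x 636.3
green 160 max y -95.5 max x 640.2
orange 481 max y -91.6 max x 641.5
```

View pics/c4.png

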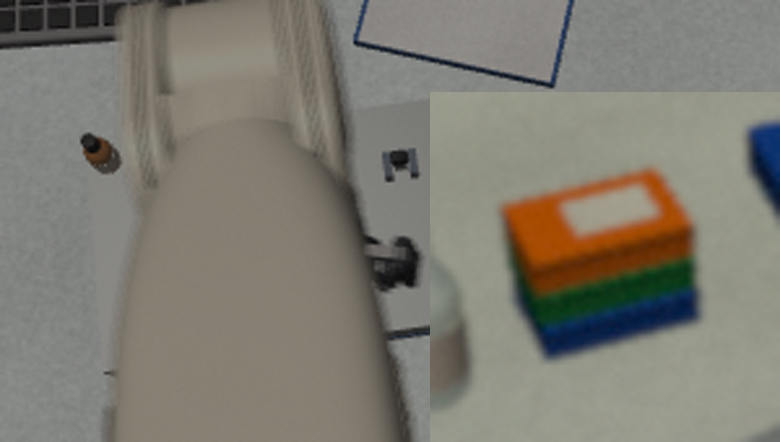

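The stack is square: by the top camera, orange is at (574.5,-189.0) and blue was at (573.7,-188.7). Next I find the button and lever in the scene view.

```bash
python3 - <<'E'
from h import *
s=cam("scene"); h=cv2.cvtColor(s["img"],cv2.COLOR_RGB2HSV)
def blobs(n,c,h,lo,hi,z):
    m=cv2.inRange(h,np.array(lo),np.array(hi))
    for q in cv2.findContours(m,cv2.RETR_EXTERNAL,cv2.CHAIN_APPROX_NONE)[0]:
        a=cv2.contourArea(q)
        if a>15:
            M=cv2.moments(q);u,v=M["m10"]/a,M["m01"]/a
            P=ray(c,u,v,z); 
            if abs(P[1])<.5 and .2<P[0]<.9: print(n,a,round(u,1),round(v,1),np.round(P,4),cv2.boundingRect(q))
blobs("yellow",s,h,(20,120,80),(34,255,255),.049)
blobs("red",s,h,(0,150,80),(5,255,255),.11)
cv2.imwrite("pics/s5.png",cv2.resize(s["img"][190:350,240:440,::-1],None,fx=3.8,fy=3.7,interpolation=cv2.INTER_CUBIC))
E
```

```text
yellow 182.5 367.6 280.2 [0.5458 0.2614 0.049 ] (360, 273, 16, 16)
red 68.5 303.5 240.6 [0.6372 0.1351 0.11  ] (300, 234, 8, 14)
```

View pics/s5.png

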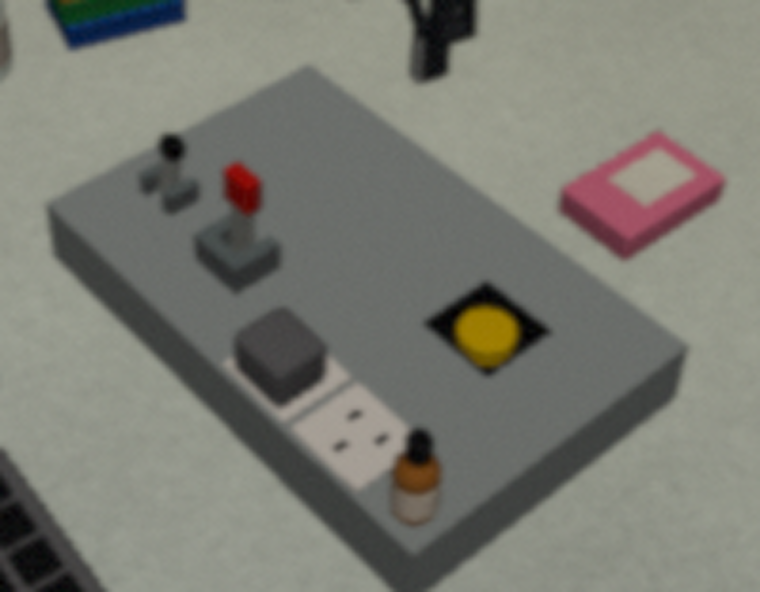

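Scene crop: the stack is untouched. The yellow button is clear in its pocket at crop (487,328), about (0.543,0.255). The lever is upright at (242,190) and the toggle is up. I close the fingers and go above the button.

```bash
python3 - <<'E'
from h import *
st(); print(go(.542,.254,.08,98))
E
```

```text
t 12.65 p [0.5216 0.1111 0.1565] yaw 84.1 F [-0.5  0.1  0.4] w 0.991 g 0.0 q [ 0.21  0.35 -0.05  1.18 -0.    0.31]
[-0.56, 14.42, 7.65, -0.242]
```

{"method": "carry_out", "body": {"steps": [{"fingers":0,"x":-0.2,"y":4.8,"z":0,"roll":-0.12},{"fingers":0,"x":-0.5,"y":9.6,"z":0,"roll":-0.24},{"fingers":0,"x":-0.55,"y":14.2,"z":1,"roll":-0.24},{"fingers":0,"x":-0.55,"y":14.4,"z":5,"roll":-0.24},{"fingers":0,"x":-0.55,"y":14.4,"z":7.6,"roll":-0.24}]}}

```text
time_s: 13.15
tool_pos: [0.5423, 0.2513, 0.0783]
eef_rot: [0.209, -3.134, 0.001]
contact_force: [-1.0, -0.6, -0.3]
gripper_width: 0.139
grip_force: 0.0
```

{"method": "carry_out", "body": {"steps": [{"fingers":0,"x":0,"y":0,"z":0,"roll":0},{"fingers":0,"x":0,"y":0,"z":0,"roll":0},{"fingers":0,"x":0,"y":0,"z":0,"roll":0},{"fingers":0,"x":0,"y":0,"z":0,"roll":0},{"fingers":0,"x":0,"y":0,"z":0,"roll":0}]}}

```text
time_s: 13.65
tool_pos: [0.5436, 0.2511, 0.082]
eef_rot: [-0.206, 3.132, 0.002]
contact_force: [0.9, 0.2, 0.3]
gripper_width: -0.003
grip_force: 0.0
```

```bash
python3 - <<'E'
from h import *
st(); print(go(.542,.254,.055,98))
s=cam("scene"); cv2.imwrite("pics/s6.png",cv2.resize(s["img"][210:320,300:440,::-1],None,fx=4.5,fy=4.5,interpolation=cv2.INTER_CUBIC))
E
```

```text
t 13.65 p [0.5436 0.2511 0.082 ] yaw 97.5 F [0.9 0.2 0.3] w -0.003 g 0.0 q [ 0.43  0.53  0.03  1.07 -0.    0.3 ]
[0.13, 0.31, 2.7, -0.008]
```

View pics/s6.png

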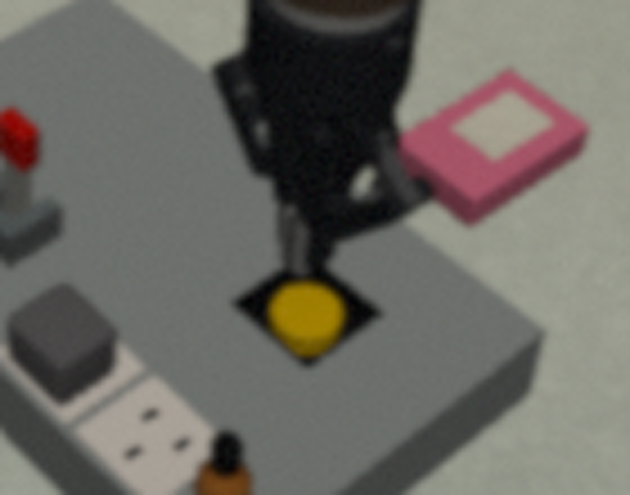

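The closed tips are at crop (300,270), just above the button at (306,312). I check the alignment numerically while coming down.

{"method": "carry_out", "body": {"steps": [{"fingers":0,"x":0.1,"y":0.3,"z":0.8,"roll":0},{"fingers":0,"x":0.1,"y":0.3,"z":1.6,"roll":0},{"fingers":0,"x":0.1,"y":0.3,"z":2.4,"roll":0},{"fingers":0,"x":0.1,"y":0.3,"z":2.4,"roll":0},{"fingers":0,"x":0.1,"y":0.3,"z":2.4,"roll":0}]}}

```text
time_s: 14.2
tool_pos: [0.5406, 0.2537, 0.0556]
eef_rot: [0.208, -3.133, 0.001]
contact_force: [0.1, 0.3, 0.1]
gripper_width: 0.0
grip_force: 0.0
```

```bash
python3 - <<'E'
from h import *
st(); s=cam("scene"); print(proj(s,[.5436,.2511,.082]), proj(s,[.542,.254,.049]), "seen 366.7,270 / 368,279")
h=cv2.cvtColor(s["img"],cv2.COLOR_RGB2HSV); m=cv2.inRange(h,np.array((20,120,80)),np.array((34,255,255)));print(cv2.boundingRect(m[200:330,300:440]),cv2.countNonZero(m[200:330,300:440]))
E
```

```text
t 14.2 p [0.5406 0.2537 0.0556] yaw 97.6 F [0.1 0.3 0.1] w 0.0 g 0.0 q [ 0.44  0.56  0.    1.02 -0.    0.31]
[366.85959373 266.81734012] [367.07592824 277.34441526] seen 366.7,270 / 368,279
(60, 75, 16, 14) 165
```

{"method": "carry_out", "body": {"steps": [{"fingers":0,"x":-0.1,"y":0,"z":0.5,"roll":0},{"fingers":0,"x":-0.1,"y":0,"z":0.8,"roll":0},{"fingers":0,"x":-0.1,"y":0,"z":1.0,"roll":0},{"fingers":0,"x":-0.1,"y":0,"z":1.2,"roll":0},{"fingers":0,"x":-0.1,"y":0,"z":1.2,"roll":0}]}}

```text
time_s: 14.75
tool_pos: [0.5426, 0.2542, 0.0446]
eef_rot: [-0.207, 3.134, 0.0]
contact_force: [-0.1, 0.4, 3.0]
gripper_width: 0.001
grip_force: 1.6
```

```bash
cat >> h.py <<'E'
def red(n):
    c=cam(n);h=cv2.cvtColor(c["img"],cv2.COLOR_RGB2HSV); m=cv2.inRange(h,np.array((0,150,60)),np.array((6,255,255)))
    k=np.zeros_like(m); b=(270,215,350,290) if n=="scene" else (230,135,300,230)
    k[b[1]:b[3],b[0]:b[2]]=255; m&=k; ys,xs=np.nonzero(m)
    return (len(xs),round(xs.mean(),1),round(ys.mean(),1),xs.min(),xs.max(),ys.min(),ys.max()) if len(xs) else None
E
python3 - <<'E'
from h import *
st(); print(red("scene"))
E
```

```text
t 14.75 p [0.5426 0.2542 0.0446] yaw 97.6 F [-0.1  0.4  3. ] w 0.001 g 1.6 q [ 0.44  0.57 -0.01  0.99 -0.    0.31]
(94, np.float64(307.5), np.float64(238.6), np.int64(303), np.int64(312), np.int64(232), np.int64(245))
```

The lever has begun to move. I press about 1 mm more and hold.

{"method": "carry_out", "body": {"steps": [{"fingers":0,"x":0,"y":0,"z":0.1,"roll":0},{"fingers":0,"x":0,"y":0,"z":0.1,"roll":0},{"fingers":0,"x":0,"y":0,"z":0.1,"roll":0},{"fingers":0,"x":0,"y":0,"z":0.1,"roll":0},{"fingers":0,"x":0,"y":0,"z":0.1,"roll":0}]}}

```text
time_s: 15.3
tool_pos: [0.5425, 0.2542, 0.0436]
eef_rot: [-0.207, 3.134, 0.0]
contact_force: [0.0, 0.0, 4.7]
gripper_width: 0.002
grip_force: 2.2
```

```bash
python3 - <<'E'
from h import *
st(); print(red("scene"))
for f in (.7,.0): pass
s=cam("scene"); print("expected down grip px",proj(s,[.635-.049,.128-.008,.068]))
E
```

```text
t 15.3 p [0.5425 0.2542 0.0436] yaw 97.6 F [0.  0.  4.7] w 0.002 g 2.2 q [ 0.44  0.57 -0.01  0.99 -0.    0.31]
(79, np.float64(320.2), np.float64(244.0), np.int64(314), np.int64(326), np.int64(239), np.int64(249))
expected down grip px [319.66780833 241.65783755]
```

{"method": "carry_out", "body": {"steps": [{"fingers":0,"x":0,"y":0,"z":0,"roll":0},{"fingers":0,"x":0,"y":0,"z":-1,"roll":0},{"fingers":0,"x":0,"y":0,"z":-4,"roll":0},{"fingers":0,"x":2,"y":0,"z":-8,"roll":0},{"fingers":4.5,"x":5,"y":0,"z":-11,"roll":0}]}}

```text
time_s: 15.9
tool_pos: [0.4923, 0.2473, 0.1544]
eef_rot: [0.206, -3.134, 0.0]
contact_force: [1.3, 1.0, -0.3]
gripper_width: 0.154
grip_force: 0.0
```

```bash
python3 - <<'E'
from h import *
st(); a=red("scene");print(a,red("top")); s=cam("scene");print(np.round(ray(s,a[1],a[2],.072),4))
c=cam("top"); cv2.imwrite("pics/c7.png",cv2.resize(np.hstack([c["img"][120:250,160:330,::-1],s["img"][200:330,260:430,::-1]]),None,fx=2.3,fy=2.3,interpolation=cv2.INTER_CUBIC))
E
```

```text
t 15.9 p [0.4923 0.2473 0.1544] yaw 97.5 F [ 1.3  1.  -0.3] w 0.154 g 0.0 q [0.47 0.38 0.   1.19 0.   0.33]
(79, np.float64(320.2), np.float64(243.9), np.int64(314), np.int64(326), np.int64(239), np.int64(249)) (92, np.float64(264.9), np.float64(180.3), np.int64(260), np.int64(269), np.int64(175), np.int64(186))
[0.5908 0.1305 0.072 ]
```

View pics/c7.png

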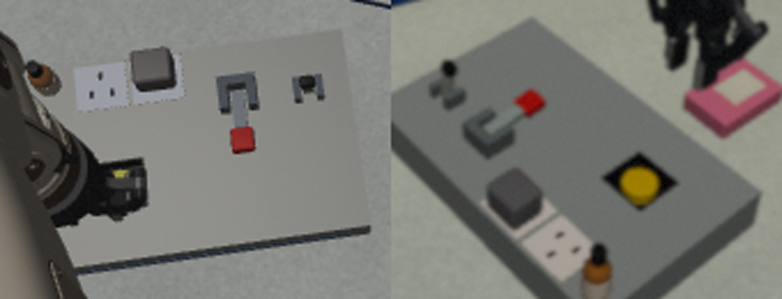

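The lever is fully down (top crop (242,140)), the button is released and everything else stands. I now work out the grasp and the arc.

```bash
python3 - <<'E'
from h import *
st(); c=cam("top"); g=ray(c,264.9,180.3,.072); print("grip top",g)
a=np.radians(8.3);u=np.array([np.cos(a),np.sin(a)])
g=(2*g+ray(cam("scene"),320.2,243.9,.070))[:2]/3; H=g+.0496*u
print("g",g,"hinge",H); print("to above",go(*g,.13,98.3),"to grasp",go(*g,.054,98.3))
for ph in np.degrees([1.45,1.2,.95,.7,.45,.2,-.05,-.25,-.35]):
    p=np.radians(ph); print(round(ph),"dx %.2f dz(up) %.2f"%((.0496-.05*np.sin(p))*100,(.05*np.cos(p)-.006)*100))
E
```

```text
t 16.1 p [0.4919 0.2474 0.1538] yaw 97.6 F [ 0.4  0.2 -0.8] w 0.501 g 0.0 q [ 0.47  0.38 -0.    1.19  0.    0.33]
grip top [0.58992635 0.12512867 0.072     ]
g [0.58986529 0.12634585] hinge [0.63894577 0.13350591]
to above [-8.13, -13.26, 2.18, -0.013] to grasp [-8.15, -13.25, 9.78, -0.013]
83 dx -0.00 dz(up) 0.00
69 dx 0.30 dz(up) 1.21
54 dx 0.89 dz(up) 2.31
40 dx 1.74 dz(up) 3.22
26 dx 2.79 dz(up) 3.90
11 dx 3.97 dz(up) 4.30
-3 dx 5.21 dz(up) 4.39
-14 dx 6.20 dz(up) 4.24
-20 dx 6.67 dz(up) 4.10
```

{"method": "carry_out", "body": {"steps": [{"fingers":4.5,"x":-2,"y":-4,"z":0,"roll":0},{"fingers":4.5,"x":-5,"y":-8,"z":0,"roll":0},{"fingers":4.5,"x":-8,"y":-12,"z":0,"roll":-0.01},{"fingers":4.5,"x":-8.1,"y":-13.2,"z":2,"roll":-0.01},{"fingers":4.5,"x":-8.1,"y":-13.2,"z":6,"roll":-0.01}]}}

```text
time_s: 16.7
tool_pos: [0.5941, 0.1248, 0.0936]
eef_rot: [-0.215, 3.129, 0.0]
contact_force: [0.2, 0.2, -0.5]
gripper_width: 0.525
grip_force: 0.0
```

```bash
python3 - <<'E'
from h import *
st(); print(go(.5898,.126,.053,98.3))
E
```

```text
t 16.7 p [0.5941 0.1248 0.0936] yaw 97.9 F [ 0.2  0.2 -0.5] w 0.525 g 0.0 q [ 0.21  0.53  0.07  1.1  -0.    0.07]
[0.42, 0.18, 4.06, -0.007]
```

{"method": "carry_out", "body": {"steps": [{"fingers":4.5,"x":0.3,"y":0.2,"z":1.5,"roll":0},{"fingers":4.5,"x":0.3,"y":0.2,"z":3,"roll":0},{"fingers":4.5,"x":0.3,"y":0.2,"z":4,"roll":0},{"fingers":2,"x":0.3,"y":0.2,"z":4,"roll":0},{"fingers":2,"x":0.3,"y":0.2,"z":4,"roll":0}], "newtons": 20}}

```text
time_s: 17.2
tool_pos: [0.5861, 0.1267, 0.0523]
eef_rot: [0.223, -3.13, 0.007]
contact_force: [-1.7, -6.6, -1.5]
gripper_width: 0.279
grip_force: 25.3
```

{"method": "carry_out", "body": {"steps": [{"fingers":2,"x":0,"y":0,"z":0,"roll":0},{"fingers":2,"x":0,"y":0,"z":0,"roll":0},{"fingers":2,"x":0,"y":0,"z":0,"roll":0},{"fingers":2,"x":0,"y":0,"z":0,"roll":0},{"fingers":2,"x":0,"y":0,"z":0,"roll":0}]}}

```text
time_s: 17.7
tool_pos: [0.5861, 0.1268, 0.0527]
eef_rot: [0.223, -3.131, 0.006]
contact_force: [0.1, -5.1, -3.3]
gripper_width: 0.276
grip_force: 25.1
```

```bash
python3 - <<'E'
from h import *
st(); print(red("scene"),red("top"))
E
```

```text
t 17.7 p [0.5861 0.1268 0.0527] yaw 98.1 F [ 0.1 -5.1 -3.3] w 0.276 g 25.1 q [ 0.21  0.57  0.01  1.02 -0.    0.07]
(59, np.float64(318.2), np.float64(242.9), np.int64(314), np.int64(321), np.int64(238), np.int64(249)) None
```

{"method": "carry_out", "body": {"steps": [{"fingers":2,"x":-0.1,"y":-0.1,"z":-0.6,"roll":0},{"fingers":2,"x":-0.3,"y":-0.1,"z":-1.2,"roll":0},{"fingers":2,"x":-0.55,"y":-0.1,"z":-1.75,"roll":0},{"fingers":2,"x":-0.9,"y":-0.1,"z":-2.3,"roll":0},{"fingers":2,"x":-1.3,"y":-0.1,"z":-2.8,"roll":0}]}}

```text
time_s: 18.3
tool_pos: [0.6, 0.129, 0.0819]
eef_rot: [0.223, -3.133, 0.002]
contact_force: [-0.0, -4.9, -5.5]
gripper_width: 0.272
grip_force: 24.1
```

```bash
python3 - <<'E'
from h import *
st(); print(red("scene"))
E
```

```text
t 18.3 p [0.6    0.129  0.0819] yaw 98.1 F [-0.  -4.9 -5.5] w 0.272 g 24.1 q [ 0.21  0.56  0.09  1.1  -0.    0.07]
(61, np.float64(314.1), np.float64(237.9), np.int64(310), np.int64(317), np.int64(232), np.int64(244))
```

{"method": "carry_out", "body": {"steps": [{"fingers":2,"x":-0.45,"y":-0.1,"z":-0.4,"roll":0},{"fingers":2,"x":-0.95,"y":-0.1,"z":-0.8,"roll":0},{"fingers":2,"x":-1.5,"y":-0.1,"z":-1.1,"roll":0},{"fingers":2,"x":-2.1,"y":-0.1,"z":-1.35,"roll":0},{"fingers":2,"x":-2.7,"y":-0.1,"z":-1.5,"roll":0}]}}

```text
time_s: 18.85
tool_pos: [0.6262, 0.1331, 0.0971]
eef_rot: [0.224, -3.132, -0.001]
contact_force: [-7.1, -2.7, 0.7]
gripper_width: 0.277
grip_force: 22.0
```

```bash
python3 - <<'E'
from h import *
st(); print(red("scene"))
E
```

```text
t 18.85 p [0.6262 0.1331 0.0971] yaw 98.2 F [-7.1 -2.7  0.7] w 0.277 g 22.0 q [0.21 0.6  0.19 1.17 0.   0.07]
(21, np.float64(305.5), np.float64(237.2), np.int64(304), np.int64(307), np.int64(233), np.int64(241))
```

{"method": "carry_out", "body": {"steps": [{"fingers":2,"x":-0.6,"y":-0.1,"z":-0.1,"roll":0},{"fingers":2,"x":-1.2,"y":-0.1,"z":-0.1,"roll":0},{"fingers":2,"x":-1.8,"y":-0.1,"z":0,"roll":0},{"fingers":2,"x":-2.2,"y":-0.1,"z":0,"roll":0},{"fingers":2,"x":-2.4,"y":-0.1,"z":0.1,"roll":0}]}}

```text
time_s: 19.4
tool_pos: [0.6523, 0.1372, 0.0973]
eef_rot: [-0.225, 3.13, 0.006]
contact_force: [-3.6, 4.1, 5.4]
gripper_width: 0.275
grip_force: 19.6
```

```bash
python3 - <<'E'
from h import *
st(); print(red("scene"))
E
```

```text
t 19.4 p [0.6523 0.1372 0.0973] yaw 98.2 F [-3.6  4.1  5.4] w 0.275 g 19.6 q [0.21 0.64 0.28 1.2  0.   0.06]
None
```

{"method": "carry_out", "body": {"steps": [{"fingers":2,"x":-0.2,"y":0,"z":0,"roll":0},{"fingers":2,"x":-0.4,"y":0,"z":0,"roll":0},{"fingers":2,"x":-0.4,"y":0,"z":0,"roll":0},{"fingers":2,"x":-0.4,"y":0,"z":0,"roll":0},{"fingers":2,"x":-0.4,"y":0,"z":0,"roll":0}]}}

```text
time_s: 19.95
tool_pos: [0.6556, 0.1377, 0.0966]
eef_rot: [-0.225, 3.131, 0.006]
contact_force: [-3.7, 3.7, 2.6]
gripper_width: 0.276
grip_force: 19.5
```

```bash
python3 - <<'E'
from h import *
st()
E
```

```text
t 19.95 p [0.6556 0.1377 0.0966] yaw 98.2 F [-3.7  3.7  2.6] w 0.276 g 19.5 q [0.21 0.65 0.29 1.21 0.   0.06]
```

{"method": "carry_out", "body": {"steps": [{"fingers":2,"x":-0.2,"y":0,"z":0.05,"roll":0},{"fingers":2,"x":-0.4,"y":0,"z":0.1,"roll":0},{"fingers":2,"x":-0.5,"y":0,"z":0.1,"roll":0},{"fingers":2,"x":-0.5,"y":0,"z":0.1,"roll":0},{"fingers":2,"x":-0.5,"y":0,"z":0.1,"roll":0}]}}

```text
time_s: 20.45
tool_pos: [0.6602, 0.1385, 0.0953]
eef_rot: [-0.225, 3.132, 0.006]
contact_force: [-3.9, 3.6, 2.9]
gripper_width: 0.273
grip_force: 19.6
```

```bash
python3 - <<'E'
from h import *
st()
E
```

```text
t 20.45 p [0.6602 0.1385 0.0953] yaw 98.2 F [-3.9  3.6  2.9] w 0.273 g 19.6 q [0.21 0.66 0.31 1.21 0.   0.06]
```

{"method": "carry_out", "body": {"steps": [{"fingers":4.5,"x":0,"y":0,"z":0,"roll":0},{"fingers":4.5,"x":0,"y":0,"z":0,"roll":0},{"fingers":4.5,"x":0,"y":0,"z":0,"roll":0},{"fingers":4.5,"x":0,"y":0,"z":-2,"roll":0},{"fingers":4.5,"x":0,"y":0,"z":-5,"roll":0}]}}

```text
time_s: 20.95
tool_pos: [0.6585, 0.1355, 0.1423]
eef_rot: [0.222, -3.129, 0.002]
contact_force: [0.1, -1.5, 0.8]
gripper_width: 0.526
grip_force: 0.0
```

{"method": "carry_out", "body": {"steps": [{"fingers":4.5,"x":0,"y":0,"z":-3,"roll":0},{"fingers":4.5,"x":4,"y":0,"z":-6,"roll":0},{"fingers":4.5,"x":9,"y":0,"z":-6,"roll":0},{"fingers":4.5,"x":14,"y":0,"z":-6,"roll":0},{"fingers":4.5,"x":18,"y":0,"z":-6,"roll":0}]}}

```text
time_s: 21.45
tool_pos: [0.4795, 0.1101, 0.2047]
eef_rot: [-0.222, 3.133, -0.0]
contact_force: [0.9, 0.9, 0.5]
gripper_width: 0.525
grip_force: 0.0
```

```bash
python3 - <<'E'
from h import *
st(); print(red("scene"),red("top"))
c=cv2.cvtColor(cv2.imread("pics/scene0.png"),cv2.COLOR_BGR2HSV); m=cv2.inRange(c,np.array((0,150,60)),np.array((6,255,255)))[215:290,270:350]; ys,xs=np.nonzero(m); print("start",len(xs),xs.mean()+270,ys.mean()+215)
c=cv2.cvtColor(cv2.imread("pics/top0.png"),cv2.COLOR_BGR2HSV); m=cv2.inRange(c,np.array((0,150,60)),np.array((6,255,255)))[135:230,230:300]; ys,xs=np.nonzero(m); print("start",len(xs),xs.mean()+230,ys.mean()+135)
E
```

```text
t 21.45 p [0.4795 0.1101 0.2047] yaw 98.1 F [0.9 0.9 0.5] w 0.525 g 0.0 q [ 0.23  0.24 -0.07  1.26 -0.    0.08]
(81, np.float64(303.2), np.float64(240.6), np.int64(299), np.int64(307), np.int64(235), np.int64(247)) (1, np.float64(265.0), np.float64(154.0), np.int64(265), np.int64(265), np.int64(154), np.int64(154))
start 87 303.51724137931035 240.33333333333334
start 49 260.0 154.20408163265307
```

The lever is latched: its pixel (303.2,240.6) matches the start at (303.5,240.3). One last numeric check of the bystanders and the stack, then hand in.

```bash
python3 - <<'E'
from h import *
s=cam("scene")["img"].astype(int); o=cv2.imread("pics/scene0.png")[:,:,::-1].astype(int)
for n,(x0,y0,x1,y1) in dict(toggle=(275,222,294,250),reagent=(218,172,246,218),oil=(338,302,360,336),lever=(290,232,316,268)).items():
    d=np.abs(s-o)[y0:y1,x0:x1].max(2); print(n,d.max(),round(d.mean(),1))
c=cam("top"); print(case(c,"orange",.072,(350,150,440,240)),red("scene")); st()
E
```

```text
toggle 10 5.1
reagent 10 6.0
oil 11 5.2
lever 102 12.3
[(array([ 574.7, -189. ,   98.7,   63.3]), -6.3, (np.float64(396.0), np.float64(191.0)))] (82, np.float64(303.2), np.float64(240.6), np.int64(299), np.int64(307), np.int64(235), np.int64(247))
t 21.7 p [0.4828 0.1108 0.2052] yaw 98.1 F [ 0.2  0.7 -0.5] w 0.526 g 0.0 q [ 0.23  0.24 -0.06  1.26 -0.    0.08]
```

```bash
python3 -c "
from h import *
print(r.close_job())"
```

```text
the job is handed in; nothing more can be done
None
```

The job is handed in at about 22 s: both cases are stacked on the blue one, lined up to within about 2 mm by the camera; the lever was tripped and is latched up again, and the toggle and bottles have not moved.

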